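# Put the metal chaser's forming tools back into their foam case

## Task

Put the four steel forming tools - the little horned anvil, the doming cube, the round bench block and the grooved creasing block - back into the open foam-lined case, each upright in the cutout that is cut for it and pressed down fully home. Leave the pale wooden block and the red-lidded tin where they stand.

Things in the scene. Friction and masses are not known exactly. Their poses are not given: they have to be found in the camera images.
- anvil_mid (a point): Small two-horned steel anvil, 46 mm high. The point is its centre, 23 mm above its underside; z up, x along its length. Dark rectangular foot 60 (x) x 38 (y) mm and 14 mm high, waist, then a bright body 50 (x) x 26 (y) mm from 26 to 46 mm up (grasp it here, across y); horns reach x = +44 and -39 mm. 0.4 kg. Either way round fits.
- cube_mid (a point): Steel doming (dapping) cube, 36 mm a side, a dark round hollow 28 mm across on top and smaller ones on its sides. The point is its centre, 18 mm above its underside; x and y square to its side faces, z up. About 0.36 kg. Any quarter turn fits.
- round_mid (a point): Round steel bench block 50 mm across, 30 mm high: the lower 10 mm black rubber, the rest bright steel with a polished plain top. The point is its centre, 15 mm above its underside; z up. About 0.36 kg.
- crease_mid (a point): Steel creasing block, a bar 72 (x) x 24 (y) x 32 (z) mm with five grooves of falling width across its top, 7 mm deep. The point is its centre, 16 mm above its underside; x along its length, z up. About 0.36 kg. Either way round fits.
- slot_anvil_mouth (a point): Cutout for the anvil: a broad rectangle 68 (x) x 46 (y) mm in a charcoal foam block (92 x 92 mm) of the open case, floor yellow, 12 mm deep, 4 mm wider all round than the anvil's foot (60 x 38 mm). The point is its mouth's centre, level with the foam's top (about 40 mm above the bench, no case wall stands higher); z up, x along its long side. Foam lips on its y sides narrow to the floor: the tool sinks 6 mm freely, then needs about 12 N to reach the floor.
- slot_cube_mouth (a point): Cutout for the doming cube: a square 44 mm a side in a charcoal foam block (92 x 92 mm) of the open case, floor yellow, 12 mm deep, 4 mm wider all round than the cube. The point is its mouth's centre, level with the foam's top (about 40 mm above the bench, no case wall stands higher); z up, x and y along its sides. Foam lips on its y sides narrow to the floor: the tool sinks 6 mm freely, then needs about 12 N to reach the floor.
- slot_round_mouth (a point): Cutout for the round bench block: a circle 58 mm across in a charcoal foam block (92 x 92 mm) of the open case, floor yellow, 12 mm deep, 4 mm wider all round than the bench block. The point is its mouth's centre, level with the foam's top (about 40 mm above the bench, no case wall stands higher); z up, x and y along the block's sides. Foam lips on its y sides narrow to the floor: the tool sinks 6 mm freely, then needs about 12 N to reach the floor.
- slot_crease_mouth (a point): Cutout for the creasing block: a long narrow rectangle 80 (x) x 32 (y) mm in a charcoal foam block (92 x 92 mm) of the open case, floor yellow, 12 mm deep, 4 mm wider all round than the creasing block. The point is its mouth's centre, level with the foam's top (about 40 mm above the bench, no case wall stands higher); z up, x along its long side. Foam lips on its y sides narrow to the floor: the tool sinks 6 mm freely, then needs about 12 N to reach the floor.
- woodblock_mid (a point): Pale wooden doming block, 44 x 44 x 36 (z) mm, with a brown hollow on top, standing among the steel tools; it does not belong in the case. The point is its centre, 18 mm above the bench.
- tin_mid (a point): Small round tin with a red lid, 47 mm across and 28 mm high, standing among the steel tools; it does not belong in the case. The point is its centre, 14 mm above the bench.
Things that resemble listed ones, but are neither listed nor needed, are in the scene too. What is shaped like the part that bears crease_mid but green, purple or yellow is not meant.

How it is judged:
At the end, for the whole second after the job is handed in: Each of the four steel tools stands in its own cutout: its centre within 8 mm (horizontally) of the cutout's centre, tilted less than 0.12 rad, its underside within 2.5 mm of the cutout's floor, released and at rest; the wooden block and the tin are within 25 mm of where they stood (horizontal distance between anvil_mid and slot_anvil_mouth below 0.008 m and z of anvil_mid in the frame of slot_anvil_mouth below 0.0135 m and angle between each of anvil_mid, cube_mid, round_mid, crease_mid's own z axis and vertical below 0.12 rad and linear speed of each of anvil, cube, round, crease below 0.02 m/s and horizontal distance between cube_mid and slot_cube_mouth below 0.008 m and z of cube_mid in the frame of slot_cube_mouth below 0.0085 m and horizontal distance between round_mid and slot_round_mouth below 0.008 m and z of round_mid in the frame of slot_round_mouth below 0.0055 m and horizontal distance between crease_mid and slot_crease_mouth below 0.008 m and z of crease_mid in the frame of slot_crease_mouth below 0.0065 m and not (distance of woodblock_mid from where it was at the start of the episode above 0.025 m) and not (distance of tin_mid from where it was at the start of the episode above 0.025 m)); the robot touches nothing.
It fails at once if the wooden block or the tin is shifted by more than 25 mm (distance of any of woodblock_mid, tin_mid from where it was at the start of the episode above 0.025 m).
It also fails if it takes over 104 s, if anything falls off the work surface, if the arm or the gripper's body presses on something with over 40 N, if the wrist force passes 120 N, or if a joint passes its speed limit or range.

## Robot

A 7-joint arm with a two-finger parallel gripper is mounted at the origin on the work surface. World frame = base frame: x ahead of the robot, y to its left, z up, the work surface at z = 0. Lengths are in m, angles in rad, forces in N, time in s.
With the tool pointing down it reaches from about 0.4 to 0.85 m from the base axis. Payload 4.5 kg.
Tool frame: the origin (TCP) lies midway between the tips of the shut fingers; the grasp point (between the pads) lies 19 mm behind it; z points along the fingers, y is the line along which they close (so a half turn about z gives the same grasp; the last joint's range is limited). The gripper opens to 88 mm and grips with 3 to 60 N. Pads are 18 mm wide; open, the fingers measure 123 mm over their backs; the gripper's body (75 mm by 187 mm) begins 45 mm behind the grasp point.
Start: joints at [1.347, 0.689, -0.195, 1.565, 0.157, 0.902, -0.215], TCP at [0.159, -0.604, 0.239] pointing down, gripper open.
Joint ranges: [-3.01, 3.01], [-0.46, 2.08], [-1.47, 1.51], [0.13, 2.56], [-1, 4.14], [0.04, 2.09], [-2.66, 2.66]. Speed limits (rad/s): [2.57, 2.57, 3.14, 3.14, 3.14, 3.14, 3.14].

## Interface

Orientations are given as a unit quaternion [x, y, z, w].
In Python, from bench import monitor, viewer, workorder gives the robot as it stands. The module is installed in compiled form; this text tells all that it offers.
- The arm moves only by the shell command python3 -m crank 'ROWS' [FORCE]. ROWS is JSON, a list of rows, each an object of numbers: "dx", "dy", "dz": the shift along the tool's x, y, z in mm; "rx", "ry", "rz": the turn, a rotation vector about the tool's x, y, z in rad; "claw": the opening, from -1 (shut) to 1 (fully open), so that 0 is half open. A call has 1 to 20 rows; each row is the pose to reach, as a shift and turn from the pose commanded when the call began, along the tool's axes at that moment; what a row does not reach only later rows make up. A row lasts 1/10 s, in which the tool goes at most 50 mm and 8.59 degrees, less where a joint would pass 70% of its speed; a pose out of reach is approached as far as the arm can. A call with a gripper value outside its range is refused whole. The fingers move at their own pace and stop on an object; FORCE is the grip in N (left out, the last holds). Time passes only in rows, so rows that repeat a pose let the fingers close. It gives the time, the measured TCP pose, the force, the opening and the grip force at its end, in the units of the state.
- monitor.sense(): the state, without advancing time (a new reading comes with each control period).
- viewer.snapshot(name): name is "scene" or "top" or "wrist"; returns a dict with "img" (480x640x3 uint8, blue, green, red), "fx", "fy", "cx", "cy" (pixels), "position" and "rotation" of the camera in the world. Camera axes: x right, y down, z forward; pixel columns grow to the right and rows downward; lengths in m; the calibration is good to about 2 mm. A picture is of the moment at which its call begins. There is no depth.
- workorder.finish_job(): hands the job in; it is judged then, once.
The state is a dict: "time_s": time; "joint_positions": joint angles; "dq": joint speeds; "tau": joint torques, N m; "ee_pos": TCP position; "tool_rot": TCP orientation; "force": force on the tool from outside, world axes, zero at the start; "moment": the same for the moment, N m; "gripper_width": finger opening in m; "grasp_force": force on a finger pad.
Only numpy, scipy, OpenCV 4.12 (cv2) and the standard library are available. Lean on these libraries where they do the work, as an engineer would, in place of code of your own. Each camera call takes 0.05 s, during which the arm holds its last target. There are 200 camera calls.

## Working session

There is one attempt and no reset: what is moved stays moved. The work goes in short steps, Python scripts to look and compute and a shell command to move; the robot and the scene stay as the last step left them, time stands still between calls to the robot, and variables do not carry over. Pictures are saved under pics/ and viewed, at most 14 in all, crops included, and the job is handed in when it is done.

```bash
mkdir -p pics
cat > h.py <<'E'
import numpy as np, cv2
from bench import monitor, viewer, workorder
from scipy.spatial.transform import Rotation as R
def snap(n,f):
    s=viewer.snapshot(n); cv2.imwrite('pics/'+f+'.png',s['img'])
    np.savez('pics/'+f,**{k:np.array(v) for k,v in s.items()}); return s
def rotm(r):
    r=np.array(r); return r if r.shape==(3,3) else R.from_quat(r).as_matrix()
def w(f,u,v,z):
    s=np.load('pics/'+f+'.npz'); d=rotm(s['rotation'])@np.array([(u-s['cx'])/s['fx'],(v-s['cy'])/s['fy'],1.])
    p=s['position']; return p+d*(z-p[2])/d[2]
E
python3 - <<'E'
from h import *
for n in("top","scene"):
    s=snap(n,n+"0"); print(n,s['fx'],s['cx'],s['cy'],s['position'],s['rotation'])
print(monitor.sense())
E
```

```text
top 516.5345693625285 315.06891163959676 244.3406353595931 [ 0.41063477 -0.07194097  1.27232541] [-0.69881178  0.71421132 -0.02508683  0.03057663]
scene 582.5125971961245 321.09072906493236 247.6973986700962 [ 1.22307232 -0.63743603  1.03642197] [ 0.8409247   0.39355822 -0.16739664 -0.33156588]
{'time_s': 0.1, 'joint_positions': array([ 1.34682777,  0.68991042, -0.19453106,  1.56615295,  0.15732781,
        0.90253447, -0.2150827 ]), 'dq': array([-0.00079637, -0.00334229,  0.00104859, -0.0032147 , -0.00040048,
        0.00015312, -0.00033359]), 'tau': array([-2.21112990e-03, -5.28495812e+01, -1.27107605e+00, -1.53837651e+01,
       -5.25016291e-02,  2.02356365e-03,  5.33928528e-05]), 'ee_pos': array([ 0.15914805, -0.60384611,  0.23800731]), 'tool_rot': array([ 9.91698608e-01,  1.28581579e-01, -1.68811133e-04, -7.87582248e-04]), 'force': array([ 0.11395909,  0.05232199, -0.50018607]), 'moment': array([ 0.01780549, -0.01170739, -0.00575743]), 'grasp_force': 0.0, 'gripper_width': 0.08849551083317564}
```

View pics/top0.png

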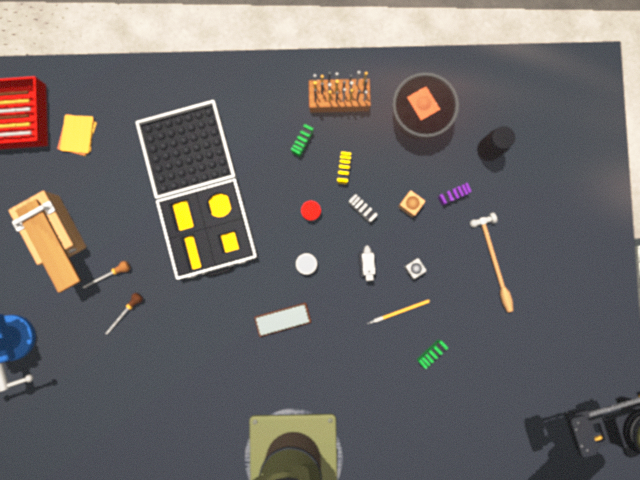

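View pics/scene0.png

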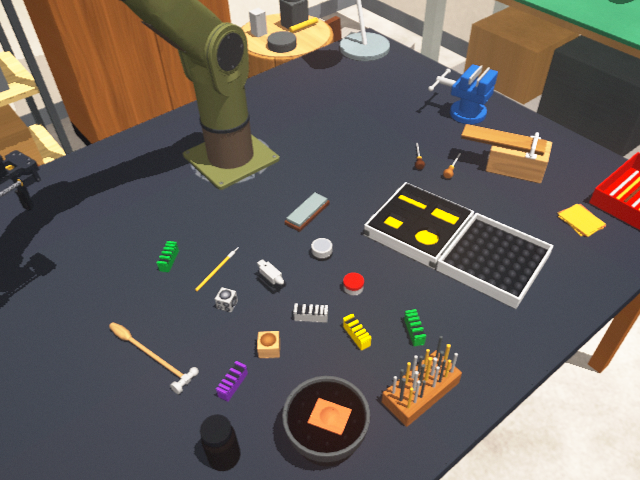

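The top view shows the case's foam at (160–255, 180–275) and the tools at: creasing block (363,208), anvil (368,264), cube (415,268), round block (306,264). The wooden block is at (412,203) and the tin at (311,211). I'll enlarge both regions.

Run:
```python
from h import *
i=cv2.imread('pics/top0.png')
a=cv2.resize(i[185:285,290:430],None,fx=5.5,fy=5.5,interpolation=cv2.INTER_CUBIC)
b=cv2.resize(i[175:285,150:265],None,fx=5,fy=5,interpolation=cv2.INTER_CUBIC)
cv2.imwrite('pics/ct.png',a);cv2.imwrite('pics/cc.png',b)
# yellow floors
hsv=cv2.cvtColor(i,cv2.COLOR_BGR2HSV);m=cv2.inRange(hsv,(22,150,120),(36,255,255));m[:180]=0;m[280:]=0;m[:,:155]=0;m[:,262:]=0
n,l,st,c=cv2.connectedComponentsWithStats(m)
for k in range(1,n):
    if st[k,4]<30: continue
    ys,xs=np.where(l==k); P=np.array([w('top0',x,y,.028)[:2] for x,y in zip(xs,ys)]).astype(np.float32)
    r=cv2.minAreaRect(P*1000); print(c[k],st[k,4],w('top0',*c[k],.028),r)
```

```text
[219.5394402  205.05597964] 393 [0.61000136 0.16718249 0.028     ] ((610.5555419921875, 167.08523559570312), (56.22594451904297, 47.78841018676758), 13.398578643798828)
[182.72704082 215.35204082] 392 [0.58676734 0.25703462 0.028     ] ((586.81640625, 257.06201171875), (66.39913940429688, 35.50571823120117), 14.633559226989746)
[229.5473251  241.91358025] 243 [0.51939363 0.14354232 0.028     ] ((519.6398315429688, 143.47140502929688), (42.79179000854492, 33.39551544189453), 13.537152290344238)
[192.44405594 252.34965035] 286 [0.49605709 0.23360198 0.028     ] ((496.5591125488281, 233.84844970703125), (78.96910095214844, 21.581613540649414), 14.659661293029785)
```

View pics/ct.png

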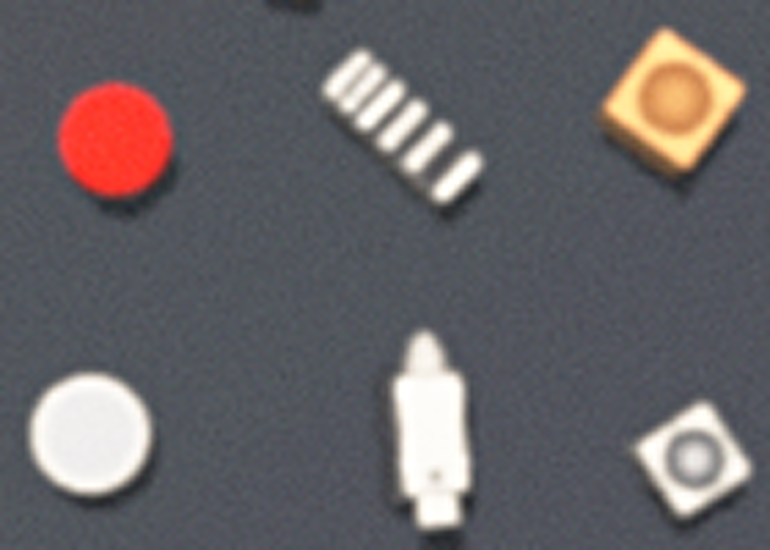

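View pics/cc.png

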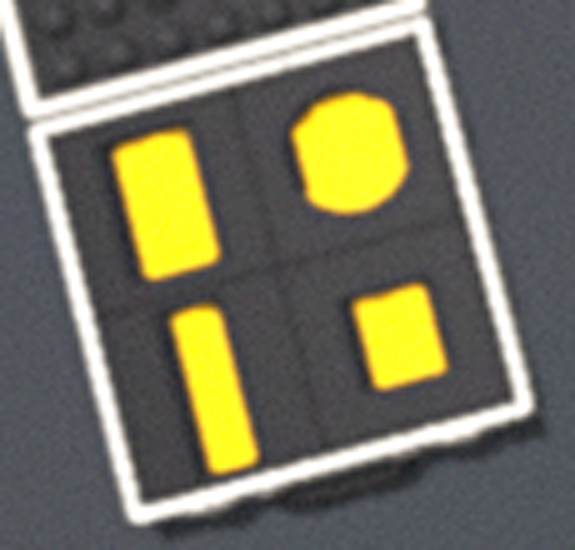

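The anvil is at crop (433,432) with its long horn up. The cube centre is at (694,460), rotated about 35°. The round block is at (91,434), and the creasing block's corners run from (360,48) to (443,204). In the case: anvil cutout top-left, round top-right, crease bottom-left, cube bottom-right. Next I'll compute world positions and moves.

```bash
cat >> h.py <<'E'
def yaw(q=None):
    x=R.from_quat(monitor.sense()['tool_rot'] if q is None else q).as_matrix()[:,0]; return np.arctan2(x[1],x[0])
def go(x,y,z,deg=None,half=180):
    "print rows values to reach TCP world (x,y,z) m, yaw of tool x in deg (mod half)"
    s=monitor.sense(); M=R.from_quat(s['tool_rot']).as_matrix(); d=M.T@(np.array([x,y,z])-s['ee_pos'])*1000
    rz=0
    if deg is not None:
        a=deg-np.degrees(yaw()); a=(a+half/2)%half-half/2; rz=-np.radians(a)
    print('dx %.1f dy %.1f dz %.1f rz %.3f | t %.1f q7 %.2f'%(*d,rz,s['time_s'],s['joint_positions'][6]),'pos',s['ee_pos'].round(4),'yaw %.1f'%np.degrees(yaw()),'F',s['force'].round(1),'w %.4f g %.1f'%(s['gripper_width'],s['grasp_force']))
E
python3 - <<'E'
from h import *
f=lambda u,v,z:w('top0',290+u/5.5-.4,185+v/5.5-.4,z)[:2]
ang=lambda a,b:np.degrees(np.arctan2(*(b-a)[::-1]))
print('anvil',f(433,432,.046),ang(f(440,527,.04),f(425,335,.04)),ang(f(402,492,.046),f(395,375,.046)),ang(f(470,487,.046),f(465,373,.046)))
c=[f(u,v,.036) for u,v in((704,402),(752,468),(686,520),(635,448))]
print('cube',np.mean(c,0),[ang(c[i],c[(i+1)%4]) for i in range(4)])
print('round',f(91,434,.03),'tin',f(115,140,.028),'wood',f(674,98,.036))
c=[f(u,v,.032) for u,v in((360,48),(484,157),(443,204),(322,88))]
print('crease',np.mean(c,0),[ang(c[i],c[(i+1)%4]) for i in range(4)])
go(*f(402,300,.03),.24,14.8)
E
```

```text
anvil [ 0.45995386 -0.18883071] 2.7722835096955154 1.7833295858041829 0.7612975512905337
cube [ 0.44596494 -0.3027504 ] [np.float64(-145.87417691917415), np.float64(126.6564499090947), np.float64(33.516872268693064), np.float64(-57.75868020352353)]
round [ 0.46298416 -0.04088418] tin [ 0.5926987  -0.05404529] wood [ 0.60453178 -0.29971123]
crease [ 0.59628014 -0.1806085 ] [np.float64(-133.07752220759377), np.float64(137.58302994179556), np.float64(44.502466288224234), np.float64(-44.65652289239829)]
dx 456.2 dy -319.6 dz -1.5 rz -0.000 | t 0.1 q7 -0.22 pos [ 0.1591 -0.6038  0.238 ] yaw 14.8 F [ 0.1  0.1 -0.5] w 0.0885 g 0.0
```

```bash
python3 -m crank '[{"dx":420,"dy":-310,"dz":-90,"claw":0.2},{"dx":420,"dy":-310,"dz":-90,"claw":0.2},{"dx":420,"dy":-310,"dz":-90,"claw":0.2},{"dx":420,"dy":-310,"dz":-90,"claw":0.2},{"dx":420,"dy":-310,"dz":-90,"claw":0.2},{"dx":420,"dy":-310,"dz":-90,"claw":0.2},{"dx":420,"dy":-310,"dz":-90,"claw":0.2},{"dx":420,"dy":-310,"dz":-90,"claw":0.2},{"dx":420,"dy":-310,"dz":-90,"claw":0.2},{"dx":420,"dy":-310,"dz":-90,"claw":0.2},{"dx":420,"dy":-310,"dz":-90,"claw":0.2},{"dx":420,"dy":-310,"dz":-90,"claw":0.2},{"dx":420,"dy":-310,"dz":-90,"claw":0.2},{"dx":420,"dy":-310,"dz":-90,"claw":0.2},{"dx":420,"dy":-310,"dz":-90,"claw":0.2}]'
python3 - <<'E'
from h import *
s=snap('wrist','w1');print(s['position'],s['fx']);go(.446,-.303,.1,33.5,90)
E
```

```text
[ 0.23821094 -0.5828135   0.38327819] 348.88292137827614
dx 354.1 dy -217.6 dz 138.4 rz -0.327 | t 0.1 q7 -0.22 pos [ 0.1592 -0.6039  0.2381] yaw 14.8 F [ 0.7 -0.3 -1. ] w 0.0880 g 0.0schema error: expected keys dx, dy, dz, rx, ry, rz, claw
```

View pics/w1.png

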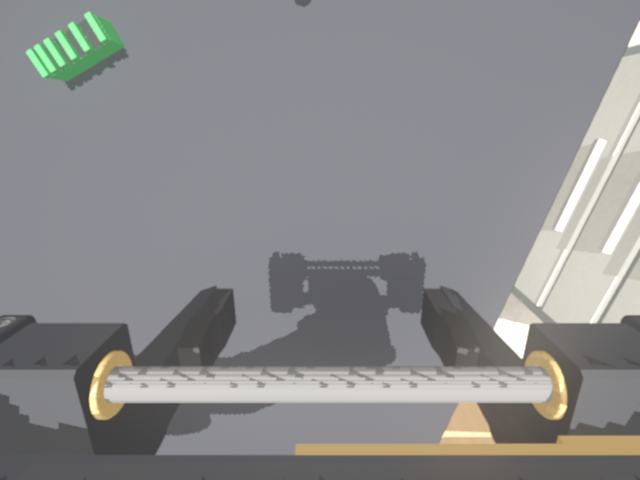

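The call was refused because every row needs all the keys. The wrist camera looks straight down, about 80 mm ahead of the TCP.

```bash
python3 -m crank '[{"dx":355,"dy":-324,"dz":-40,"rx":0,"ry":0,"rz":0,"claw":0.2},{"dx":355,"dy":-324,"dz":-40,"rx":0,"ry":0,"rz":0,"claw":0.2},{"dx":355,"dy":-324,"dz":-40,"rx":0,"ry":0,"rz":0,"claw":0.2},{"dx":355,"dy":-324,"dz":-40,"rx":0,"ry":0,"rz":0,"claw":0.2},{"dx":355,"dy":-324,"dz":-40,"rx":0,"ry":0,"rz":0,"claw":0.2},{"dx":355,"dy":-324,"dz":-40,"rx":0,"ry":0,"rz":0,"claw":0.2},{"dx":355,"dy":-324,"dz":-40,"rx":0,"ry":0,"rz":0,"claw":0.2},{"dx":355,"dy":-324,"dz":-40,"rx":0,"ry":0,"rz":0,"claw":0.2},{"dx":355,"dy":-324,"dz":-40,"rx":0,"ry":0,"rz":0,"claw":0.2},{"dx":355,"dy":-324,"dz":-40,"rx":0,"ry":0,"rz":0,"claw":0.2},{"dx":355,"dy":-324,"dz":-40,"rx":0,"ry":0,"rz":0,"claw":0.2},{"dx":355,"dy":-324,"dz":-40,"rx":0,"ry":0,"rz":0,"claw":0.2},{"dx":355,"dy":-324,"dz":-40,"rx":0,"ry":0,"rz":0,"claw":0.2},{"dx":355,"dy":-324,"dz":-40,"rx":0,"ry":0,"rz":0,"claw":0.2}]'
python3 - <<'E'
from h import *
s=snap('wrist','w2');print(s['position']);go(.446,-.303,.1,33.5,90)
cv2.imwrite('pics/w2c.png',cv2.resize(s['img'][40:360,80:507],(800,600),interpolation=cv2.INTER_CUBIC))
E
```

```text
time_s: 1.55
ee_pos: [0.419, -0.2021, 0.2785]
tool_rot: [0.992, 0.127, -0.001, 0.0]
force: [0.6, 0.8, -0.3]
gripper_width: 0.0526
grasp_force: 0.0
[ 0.49814366 -0.18100251  0.42370833]
dx 0.7 dy 104.6 dz 178.6 rz -0.330 | t 1.6 q7 -1.10 pos [ 0.4191 -0.2019  0.2785] yaw 14.6 F [-0.7  0.3  0.5] w 0.0531 g 0.0
```

View pics/w2.png

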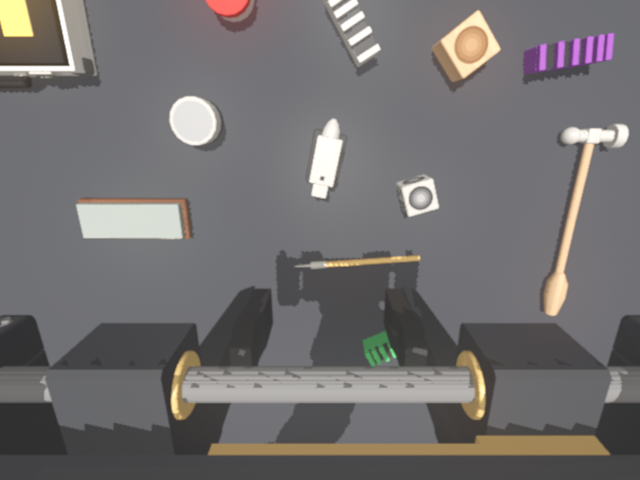

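View pics/w2c.png

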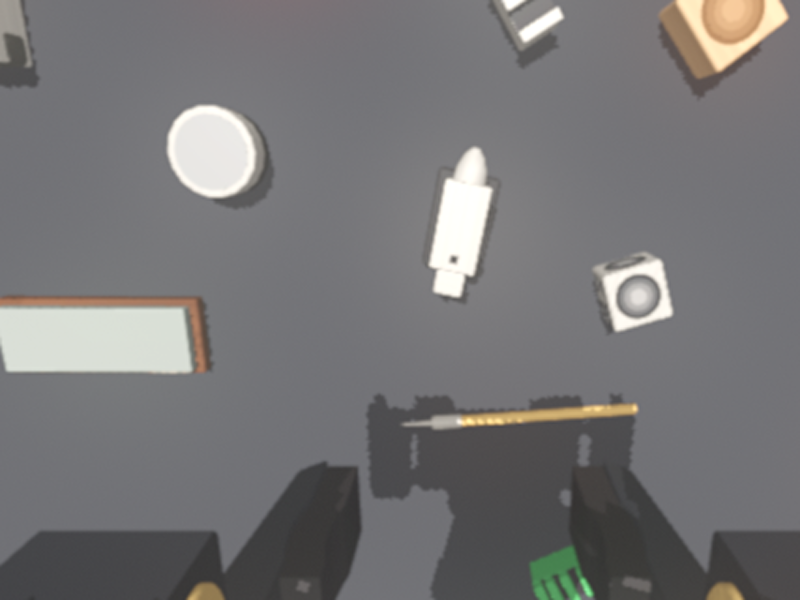

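The anvil top's corners are at (444,178), (493,188), (474,275) and (431,268). The cube's hollow is at (639,296), and the round block's top centre is at about (210,151).

Run:
```python
from h import *
f=lambda u,v,z:w('w2',80+u/1.8735-.3,40+v/1.875-.3,z)[:2]
ang=lambda a,b:np.degrees(np.arctan2(*(b-a)[::-1]))
c=[f(u,v,.046) for u,v in((444,178),(493,188),(474,275),(431,268))]
print('anvil',np.mean(c,0),ang(c[3],c[0]),ang(c[2],c[1]),ang(f(450,283,.041),f(475,155,.041)))
c=[f(u,v,.036) for u,v in((606,273),(660,258),(672,316),(615,330))]
print('cube',np.mean(c,0),f(639,296,.036),ang(c[3],c[0]),ang(c[2],c[1]),ang(c[0],c[1]))
print('round',f(212,151,.03))
go(.460,-.189,.1,1.5,180)
```

```text
anvil [ 0.4596528  -0.18842068] 5.449312347250288 2.541992856292977 3.2125239745183927
cube [ 0.44757993 -0.30190123] [ 0.44693479 -0.3026198 ] 27.290373281688115 31.381515999056962 -59.575483975950974
round [ 0.46416959 -0.04081015]
dx 43.0 dy -2.2 dz 178.5 rz 0.229 | t 1.6 q7 -1.10 pos [ 0.4191 -0.2019  0.2785] yaw 14.6 F [-0.7  0.3  0.5] w 0.0531 g 0.0
```

Both views agree within about 1 mm. I'll start with the anvil.

```bash
python3 -m crank '[{"dx":43,"dy":-2,"dz":100,"rx":0,"ry":0,"rz":0.21,"claw":0.2},{"dx":43,"dy":-2,"dz":150,"rx":0,"ry":0,"rz":0.21,"claw":0.2},{"dx":43,"dy":-2,"dz":180,"rx":0,"ry":0,"rz":0.21,"claw":0.2},{"dx":43,"dy":-2,"dz":200,"rx":0,"ry":0,"rz":0.21,"claw":0.2},{"dx":43,"dy":-2,"dz":200,"rx":0,"ry":0,"rz":0.21,"claw":0.2},{"dx":43,"dy":-2,"dz":200,"rx":0,"ry":0,"rz":0.21,"claw":0.2}]' 40; python3 -c "
from h import *
go(.4598,-.1886,.018,2.5)"
```

```text
time_s: 2.2
ee_pos: [0.46, -0.1881, 0.0782]
tool_rot: [1.0, 0.023, -0.001, -0.0]
force: [-0.0, -1.9, -0.1]
gripper_width: 0.0528
grasp_force: 0.0
dx -0.1 dy 0.5 dz 60.2 rz 0.003 | t 2.2 q7 -1.38 pos [ 0.46   -0.1881  0.0782] yaw 2.7 F [-0.  -1.9 -0.1] w 0.0528 g 0.0
```

```bash
python3 -m crank '[{"dx":0,"dy":0.5,"dz":30,"rx":0,"ry":0,"rz":0,"claw":0.2},{"dx":0,"dy":0.5,"dz":60,"rx":0,"ry":0,"rz":0,"claw":0.2},{"dx":0,"dy":0.5,"dz":60,"rx":0,"ry":0,"rz":0,"claw":0.2},{"dx":0,"dy":0.5,"dz":60,"rx":0,"ry":0,"rz":0,"claw":-1},{"dx":0,"dy":0.5,"dz":60,"rx":0,"ry":0,"rz":0,"claw":-1},{"dx":0,"dy":0.5,"dz":60,"rx":0,"ry":0,"rz":0,"claw":-1},{"dx":0,"dy":0.5,"dz":60,"rx":0,"ry":0,"rz":0,"claw":-1},{"dx":0,"dy":0.5,"dz":60,"rx":0,"ry":0,"rz":0,"claw":-1},{"dx":0,"dy":0.5,"dz":40,"rx":0,"ry":0,"rz":0,"claw":-1},{"dx":0,"dy":0.5,"dz":0,"rx":0,"ry":0,"rz":0,"claw":-1},{"dx":0,"dy":0.5,"dz":-40,"rx":0,"ry":0,"rz":0,"claw":-1},{"dx":0,"dy":0.5,"dz":-40,"rx":0,"ry":0,"rz":0,"claw":-1}]' 40; python3 -c "
from h import *
go(.5868,.257,.13,14.3)"
```

```text
time_s: 3.4
ee_pos: [0.4635, -0.1892, 0.1229]
tool_rot: [1.0, 0.024, 0.004, 0.001]
force: [0.9, -0.9, -3.6]
gripper_width: 0.0252
grasp_force: 40.0
dx 144.3 dy -439.8 dz -7.3 rz -0.202 | t 3.4 q7 -1.38 pos [ 0.4635 -0.1892  0.1229] yaw 2.7 F [ 0.9 -0.9 -3.6] w 0.0252 g 40.0
```

```bash
python3 -m crank '[{"dx":23,"dy":-358,"dz":-77,"rx":0,"ry":0,"rz":-0.2,"claw":-1},{"dx":23,"dy":-358,"dz":-77,"rx":0,"ry":0,"rz":-0.2,"claw":-1},{"dx":23,"dy":-358,"dz":-77,"rx":0,"ry":0,"rz":-0.2,"claw":-1},{"dx":23,"dy":-358,"dz":-77,"rx":0,"ry":0,"rz":-0.2,"claw":-1},{"dx":23,"dy":-358,"dz":-77,"rx":0,"ry":0,"rz":-0.2,"claw":-1},{"dx":23,"dy":-358,"dz":-77,"rx":0,"ry":0,"rz":-0.2,"claw":-1},{"dx":23,"dy":-358,"dz":-77,"rx":0,"ry":0,"rz":-0.2,"claw":-1},{"dx":23,"dy":-358,"dz":-77,"rx":0,"ry":0,"rz":-0.2,"claw":-1},{"dx":23,"dy":-358,"dz":-77,"rx":0,"ry":0,"rz":-0.2,"claw":-1},{"dx":23,"dy":-358,"dz":-77,"rx":0,"ry":0,"rz":-0.2,"claw":-1},{"dx":23,"dy":-358,"dz":-77,"rx":0,"ry":0,"rz":-0.2,"claw":-1}]'; python3 -c "
from h import *
s=snap('wrist','w3');print(s['position'])
go(.5868,.257,.13,14.3)"
```

```text
time_s: 4.5
ee_pos: [0.4664, 0.1681, 0.1949]
tool_rot: [0.993, 0.122, -0.001, 0.001]
force: [-0.7, -0.4, -3.2]
gripper_width: 0.0258
grasp_force: 40.0
[0.54590239 0.18869118 0.33998462]
dx 138.3 dy -57.1 dz 64.7 rz -0.005 | t 4.5 q7 -1.81 pos [0.4666 0.1682 0.195 ] yaw 14.0 F [ 0.1  0.  -4.2] w 0.0254 g 40.0
```

View pics/w3.png

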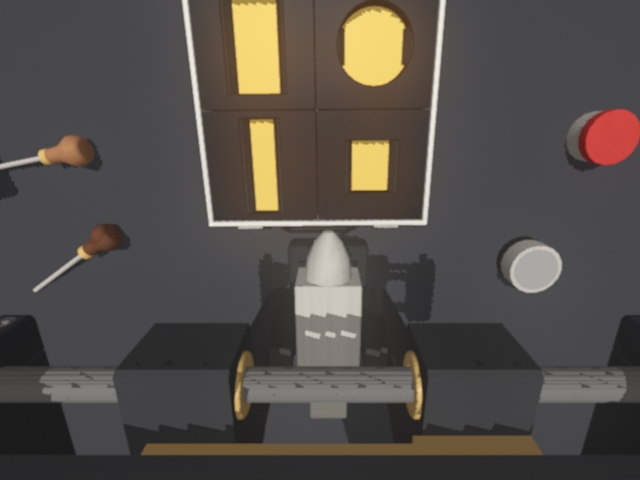

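The wrist view shows the case squarely, with the foam seam cross at (317,109), the cube cutout at (370,166) and the round cutout at (374,46). The anvil hangs true in the fingers.

Run:
```python
from h import *
f=lambda u,v,z:w('w3',u,v,z)[:2]
ang=lambda a,b:np.degrees(np.arctan2(*(b-a)[::-1]))
c=f(317,109,.04); print('cross',c,'top-view cross',w('top0',150+279/5-.4,175+265/5-.4,.04)[:2])
print('yaw',ang(f(318,218,.04),f(316,5,.04)),ang(f(428,107,.04),f(206,110,.04))-90)
a=np.radians(14.3);X=np.array([np.cos(a),np.sin(a)]);Y=np.array([-X[1],X[0]])
for n,i,j,p in(('anvil',1,1,None),('round',1,-1,(374,46,.028)),('crease',-1,1,(264,165,.028)),('cube',-1,-1,(370,166,.028))):
    print(n,c+.046*(i*X+j*Y),f(*p) if p else '')
```

```text
cross [0.55359273 0.19909552] top-view cross [0.55416222 0.19928945]
yaw 14.044174824284243 14.767194136908785
anvil [0.5868055  0.25503219] 
round [0.60952941 0.16588275] [0.61070212 0.16643774]
crease [0.49765605 0.23230829] [0.49758023 0.23400827]
cube [0.52037996 0.14315884] [0.51937275 0.14318173]
```

```bash
python3 -m crank '[{"dx":50,"dy":-20,"dz":0,"rx":0,"ry":0,"rz":0,"claw":-1},{"dx":100,"dy":-40,"dz":30,"rx":0,"ry":0,"rz":0,"claw":-1},{"dx":138,"dy":-55,"dz":60,"rx":0,"ry":0,"rz":-0.005,"claw":-1},{"dx":138,"dy":-55,"dz":100,"rx":0,"ry":0,"rz":-0.005,"claw":-1},{"dx":138,"dy":-55,"dz":115,"rx":0,"ry":0,"rz":-0.005,"claw":-1},{"dx":138,"dy":-55,"dz":115,"rx":0,"ry":0,"rz":-0.005,"claw":-1},{"dx":138,"dy":-55,"dz":115,"rx":0,"ry":0,"rz":-0.005,"claw":-1}]'; python3 -c "
from h import *
go(.587,.2555,.046,14.3)"
```

```text
time_s: 5.25
ee_pos: [0.5873, 0.2561, 0.0816]
tool_rot: [0.992, 0.125, -0.0, 0.0]
force: [0.0, -0.1, -2.2]
gripper_width: 0.0256
grasp_force: 40.0
dx -0.5 dy 0.4 dz 35.6 rz 0.001 | t 5.2 q7 -1.84 pos [0.5873 0.2561 0.0816] yaw 14.4 F [ 0.  -0.1 -2.2] w 0.0256 g 40.0
```

```bash
python3 -m crank '[{"dx":-0.5,"dy":0.4,"dz":16,"rx":0,"ry":0,"rz":0,"claw":-1},{"dx":-0.5,"dy":0.4,"dz":26,"rx":0,"ry":0,"rz":0,"claw":-1},{"dx":-0.5,"dy":0.4,"dz":30,"rx":0,"ry":0,"rz":0,"claw":-1},{"dx":-0.5,"dy":0.4,"dz":33,"rx":0,"ry":0,"rz":0,"claw":-1},{"dx":-0.5,"dy":0.4,"dz":36,"rx":0,"ry":0,"rz":0,"claw":-1},{"dx":-0.5,"dy":0.4,"dz":37,"rx":0,"ry":0,"rz":0,"claw":-1},{"dx":-0.5,"dy":0.4,"dz":37,"rx":0,"ry":0,"rz":0,"claw":-1}]'; python3 -c "
from h import *
go(.587,.2555,.046,14.3)"
```

```text
time_s: 5.95
ee_pos: [0.5873, 0.2573, 0.0482]
tool_rot: [0.992, 0.126, 0.001, -0.0]
force: [-8.3, -3.8, 28.1]
gripper_width: 0.0255
grasp_force: 40.0
dx -0.7 dy 1.7 dz 2.2 rz 0.003 | t 6.0 q7 -1.84 pos [0.5873 0.2573 0.0482] yaw 14.5 F [-8.3 -3.8 28.1] w 0.0255 g 40.0
```

```bash
python3 -m crank '[{"dx":0,"dy":1,"dz":2,"rx":0,"ry":0,"rz":0,"claw":-1},{"dx":0,"dy":1,"dz":2,"rx":0,"ry":0,"rz":0,"claw":-1}]'; python3 -c "
from h import *
go(.587,.2555,.046,14.3)
s=snap('scene','s1');cv2.imwrite('pics/s1c.png',cv2.resize(s['img'][170:270,350:500],(750,500),interpolation=cv2.INTER_CUBIC))"
```

```text
time_s: 6.15
ee_pos: [0.5873, 0.2573, 0.0482]
tool_rot: [0.992, 0.126, 0.001, -0.001]
force: [-11.9, -3.0, 41.1]
gripper_width: 0.0258
grasp_force: 40.0
dx -0.8 dy 1.7 dz 2.1 rz 0.003 | t 6.2 q7 -1.84 pos [0.5873 0.2573 0.0482] yaw 14.5 F [-11.9  -3.   41.1] w 0.0258 g 40.0
```

View pics/s1c.png

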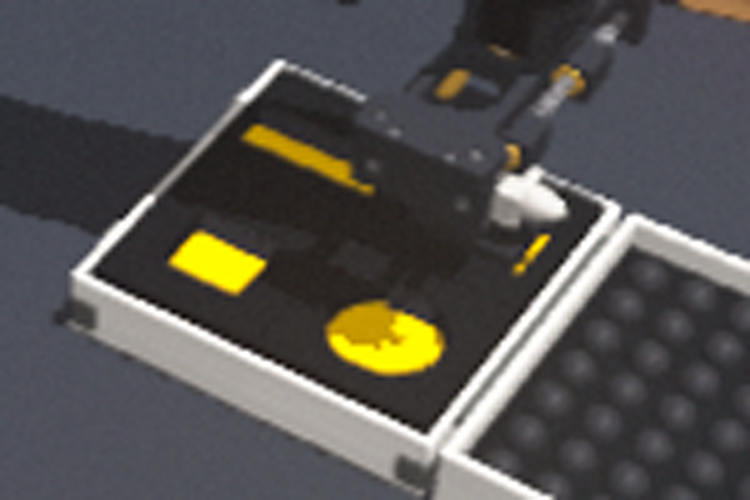

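The force rises to 41 N with no further motion, so the anvil is on the floor. I'll release it and retreat.

```bash
python3 -m crank '[{"dx":0,"dy":0,"dz":-3,"rx":0,"ry":0,"rz":0,"claw":0.1},{"dx":0,"dy":0,"dz":-3,"rx":0,"ry":0,"rz":0,"claw":0.1},{"dx":0,"dy":0,"dz":-3,"rx":0,"ry":0,"rz":0,"claw":0.1},{"dx":0,"dy":0,"dz":-30,"rx":0,"ry":0,"rz":0,"claw":0.1},{"dx":0,"dy":0,"dz":-70,"rx":0,"ry":0,"rz":0,"claw":0.1},{"dx":0,"dy":0,"dz":-110,"rx":0,"ry":0,"rz":0,"claw":0.1},{"dx":-130,"dy":60,"dz":-150,"rx":0,"ry":0,"rz":0,"claw":0.1},{"dx":-130,"dy":60,"dz":-150,"rx":0,"ry":0,"rz":0,"claw":0.1},{"dx":-130,"dy":60,"dz":-150,"rx":0,"ry":0,"rz":0,"claw":0.1},{"dx":-130,"dy":60,"dz":-150,"rx":0,"ry":0,"rz":0,"claw":0.1}]'; python3 -c "
from h import *
s=snap('wrist','w4');cv2.imwrite('pics/w4c.png',cv2.resize(s['img'][0:240,160:480],(800,600),interpolation=cv2.INTER_CUBIC))
go(.4636,-.0408,.1,14.3)"
```

```text
time_s: 7.2
ee_pos: [0.47, 0.1598, 0.192]
tool_rot: [0.992, 0.124, -0.004, 0.002]
force: [0.7, 0.8, -0.8]
gripper_width: 0.048
grasp_force: 0.0
dx -60.2 dy 194.7 dz 92.4 rz 0.001 | t 7.2 q7 -1.79 pos [0.4739 0.163  0.192 ] yaw 14.4 F [0.7 0.  0.7] w 0.0487 g 0.0
```

View pics/w4c.png

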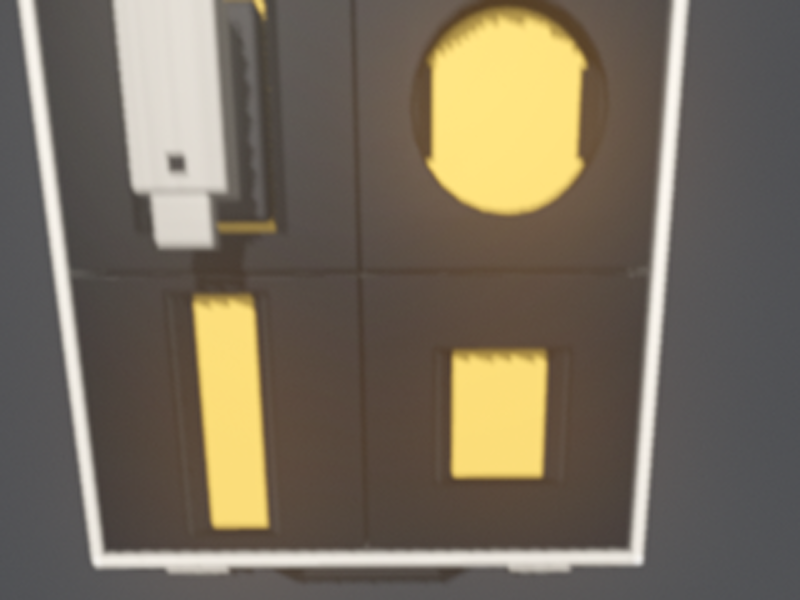

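The anvil sits in its cutout with yellow slivers showing at both ends. Next is the round block.

```bash
python3 -m crank '[{"dx":-60,"dy":195,"dz":90,"rx":0,"ry":0,"rz":0,"claw":0.5},{"dx":-60,"dy":195,"dz":90,"rx":0,"ry":0,"rz":0,"claw":0.5},{"dx":-60,"dy":195,"dz":90,"rx":0,"ry":0,"rz":0,"claw":0.5},{"dx":-60,"dy":195,"dz":90,"rx":0,"ry":0,"rz":0,"claw":0.5},{"dx":-60,"dy":195,"dz":90,"rx":0,"ry":0,"rz":0,"claw":0.5},{"dx":-60,"dy":195,"dz":110,"rx":0,"ry":0,"rz":0,"claw":0.5},{"dx":-60,"dy":195,"dz":120,"rx":0,"ry":0,"rz":0,"claw":0.5},{"dx":-60,"dy":195,"dz":120,"rx":0,"ry":0,"rz":0,"claw":0.5},{"dx":-60,"dy":195,"dz":120,"rx":0,"ry":0,"rz":0,"claw":0.5}]'; python3 -c "
from h import *
go(.4636,-.0408,.0145)"
```

```text
time_s: 8.15
ee_pos: [0.4676, -0.0371, 0.0715]
tool_rot: [0.992, 0.127, 0.0, -0.0]
force: [-0.2, 0.7, 0.2]
gripper_width: 0.0663
grasp_force: 0.0
dx -4.8 dy 2.6 dz 57.0 rz 0.000 | t 8.2 q7 -1.51 pos [ 0.4676 -0.0371  0.0715] yaw 14.6 F [-0.2  0.7  0.2] w 0.0663 g 0.0
```

```bash
python3 -m crank '[{"dx":-5,"dy":2.5,"dz":25,"rx":0,"ry":0,"rz":0,"claw":0.5},{"dx":-5,"dy":2.5,"dz":50,"rx":0,"ry":0,"rz":0,"claw":0.5},{"dx":-5,"dy":2.5,"dz":57,"rx":0,"ry":0,"rz":0,"claw":0.5},{"dx":-5,"dy":2.5,"dz":57,"rx":0,"ry":0,"rz":0,"claw":-1},{"dx":-5,"dy":2.5,"dz":57,"rx":0,"ry":0,"rz":0,"claw":-1},{"dx":-5,"dy":2.5,"dz":57,"rx":0,"ry":0,"rz":0,"claw":-1},{"dx":-5,"dy":2.5,"dz":57,"rx":0,"ry":0,"rz":0,"claw":-1}]' 40; python3 -c "
from h import *
go(.61,.1662,.13,14.3)"
```

```text
time_s: 8.85
ee_pos: [0.4635, -0.0412, 0.0151]
tool_rot: [0.992, 0.127, 0.001, -0.0]
force: [-0.4, 0.8, 0.3]
gripper_width: 0.0495
grasp_force: 40.0
dx 194.1 dy -163.9 dz -114.6 rz 0.004 | t 8.8 q7 -1.89 pos [ 0.4635 -0.0412  0.0151] yaw 14.6 F [-0.4  0.8  0.3] w 0.0495 g 40.0
```

```bash
python3 -m crank '[{"dx":0,"dy":0,"dz":-50,"rx":0,"ry":0,"rz":0,"claw":-1},{"dx":0,"dy":0,"dz":-95,"rx":0,"ry":0,"rz":0,"claw":-1},{"dx":30,"dy":-30,"dz":-110,"rx":0,"ry":0,"rz":0,"claw":-1},{"dx":65,"dy":-60,"dz":-110,"rx":0,"ry":0,"rz":0,"claw":-1},{"dx":100,"dy":-90,"dz":-110,"rx":0,"ry":0,"rz":0,"claw":-1},{"dx":135,"dy":-120,"dz":-100,"rx":0,"ry":0,"rz":0,"claw":-1},{"dx":170,"dy":-145,"dz":-90,"rx":0,"ry":0,"rz":0,"claw":-1},{"dx":194,"dy":-164,"dz":-75,"rx":0,"ry":0,"rz":0,"claw":-1},{"dx":194,"dy":-164,"dz":-65,"rx":0,"ry":0,"rz":0,"claw":-1},{"dx":194,"dy":-164,"dz":-65,"rx":0,"ry":0,"rz":0,"claw":-1},{"dx":194,"dy":-164,"dz":-65,"rx":0,"ry":0,"rz":0,"claw":-1}]'; python3 -c "
from h import *
go(.61,.1662,.043,14.3)"
```

```text
time_s: 9.95
ee_pos: [0.6083, 0.1636, 0.0794]
tool_rot: [0.992, 0.126, -0.001, 0.001]
force: [-0.1, -0.4, -3.3]
gripper_width: 0.0492
grasp_force: 40.0
dx 2.4 dy -2.2 dz 36.4 rz 0.002 | t 9.9 q7 -2.00 pos [0.6083 0.1636 0.0794] yaw 14.4 F [-0.1 -0.4 -3.3] w 0.0492 g 40.0
```

```bash
python3 -m crank '[{"dx":2.4,"dy":-2.2,"dz":10,"rx":0,"ry":0,"rz":0,"claw":-1},{"dx":2.4,"dy":-2.2,"dz":18,"rx":0,"ry":0,"rz":0,"claw":-1},{"dx":2.4,"dy":-2.2,"dz":18,"rx":0,"ry":0,"rz":0,"claw":-1}]'; python3 -c "
from h import *
go(.61,.1662,.043,14.3)"
```

```text
time_s: 10.25
ee_pos: [0.6103, 0.1673, 0.0605]
tool_rot: [0.992, 0.126, -0.001, 0.0]
force: [-0.5, 0.4, -3.2]
gripper_width: 0.0495
grasp_force: 40.0
dx -0.5 dy 1.0 dz 17.5 rz 0.003 | t 10.2 q7 -2.01 pos [0.6103 0.1673 0.0605] yaw 14.5 F [-0.5  0.4 -3.2] w 0.0495 g 40.0
```

```bash
python3 -m crank '[{"dx":-0.5,"dy":1,"dz":8,"rx":0,"ry":0,"rz":0,"claw":-1},{"dx":-0.5,"dy":1,"dz":12,"rx":0,"ry":0,"rz":0,"claw":-1},{"dx":-0.5,"dy":1,"dz":15,"rx":0,"ry":0,"rz":0,"claw":-1},{"dx":-0.5,"dy":1,"dz":18,"rx":0,"ry":0,"rz":0,"claw":-1},{"dx":-0.5,"dy":1,"dz":20,"rx":0,"ry":0,"rz":0,"claw":-1},{"dx":-0.5,"dy":1,"dz":20,"rx":0,"ry":0,"rz":0,"claw":-1}]' 50; python3 -c "
from h import *
go(.61,.1662,.043,14.3)"
```

```text
time_s: 10.85
ee_pos: [0.6117, 0.1674, 0.0432]
tool_rot: [0.992, 0.126, 0.001, -0.0]
force: [-2.1, -0.8, 7.4]
gripper_width: 0.0485
grasp_force: 50.0
dx -2.0 dy 0.7 dz 0.2 rz 0.003 | t 10.8 q7 -2.02 pos [0.6117 0.1674 0.0432] yaw 14.5 F [-2.1 -0.8  7.4] w 0.0485 g 50.0
```

```bash
python3 -m crank '[{"dx":-1,"dy":0.5,"dz":3,"rx":0,"ry":0,"rz":0,"claw":-1},{"dx":-1,"dy":0.5,"dz":3,"rx":0,"ry":0,"rz":0,"claw":-1}]' 60; python3 -c "
from h import *
go(.61,.1662,.043,14.3)"
```

```text
time_s: 11.05
ee_pos: [0.6117, 0.1674, 0.043]
tool_rot: [0.992, 0.126, 0.002, -0.0]
force: [-6.6, -1.1, 26.4]
gripper_width: 0.0487
grasp_force: 60.0
dx -2.0 dy 0.7 dz 0.0 rz 0.003 | t 11.1 q7 -2.02 pos [0.6117 0.1674 0.043 ] yaw 14.5 F [-6.6 -1.1 26.4] w 0.0487 g 60.0
```

It's floored: 26 N with no motion. I'll release it and move to where I can look at the creasing block.

```bash
python3 -m crank '[{"dx":0,"dy":0,"dz":-3,"rx":0,"ry":0,"rz":0,"claw":0.4},{"dx":0,"dy":0,"dz":-3,"rx":0,"ry":0,"rz":0,"claw":0.4},{"dx":0,"dy":0,"dz":-3,"rx":0,"ry":0,"rz":0,"claw":0.4},{"dx":0,"dy":0,"dz":-40,"rx":0,"ry":0,"rz":0,"claw":0.4},{"dx":0,"dy":0,"dz":-80,"rx":0,"ry":0,"rz":0,"claw":0.4},{"dx":0,"dy":0,"dz":-120,"rx":0,"ry":0,"rz":0,"claw":0.2},{"dx":-198,"dy":328,"dz":-160,"rx":0,"ry":0,"rz":0,"claw":0},{"dx":-198,"dy":328,"dz":-160,"rx":0,"ry":0,"rz":0,"claw":0},{"dx":-198,"dy":328,"dz":-160,"rx":0,"ry":0,"rz":0,"claw":0},{"dx":-198,"dy":328,"dz":-160,"rx":0,"ry":0,"rz":0,"claw":0},{"dx":-198,"dy":328,"dz":-160,"rx":0,"ry":0,"rz":0,"claw":0},{"dx":-198,"dy":328,"dz":-160,"rx":0,"ry":0,"rz":0,"claw":0},{"dx":-198,"dy":328,"dz":-160,"rx":0,"ry":0,"rz":0,"claw":0},{"dx":-198,"dy":328,"dz":-160,"rx":0,"ry":0,"rz":0,"claw":0},{"dx":-198,"dy":328,"dz":-160,"rx":0,"ry":0,"rz":0,"claw":0},{"dx":-198,"dy":328,"dz":-160,"rx":0,"ry":0,"rz":0,"claw":0},{"dx":-198,"dy":328,"dz":-160,"rx":0,"ry":0,"rz":0,"claw":0}]'; python3 -c "
from h import *
s=snap('wrist','w5');cv2.imwrite('pics/w5c.png',cv2.resize(s['img'][0:240,160:480],(800,600),interpolation=cv2.INTER_CUBIC))
go(.5963,-.1806,.08,45.8)"
```

```text
time_s: 12.75
ee_pos: [0.5012, -0.1989, 0.1985]
tool_rot: [0.992, 0.127, 0.0, -0.001]
force: [-0.3, 0.3, 0.2]
gripper_width: 0.0441
grasp_force: 0.0
dx 96.4 dy 6.7 dz 118.6 rz -0.543 | t 12.8 q7 -1.41 pos [ 0.5013 -0.1987  0.1986] yaw 14.7 F [ 0.5  1.3 -0. ] w 0.0441 g 0.0
```

View pics/w5c.png

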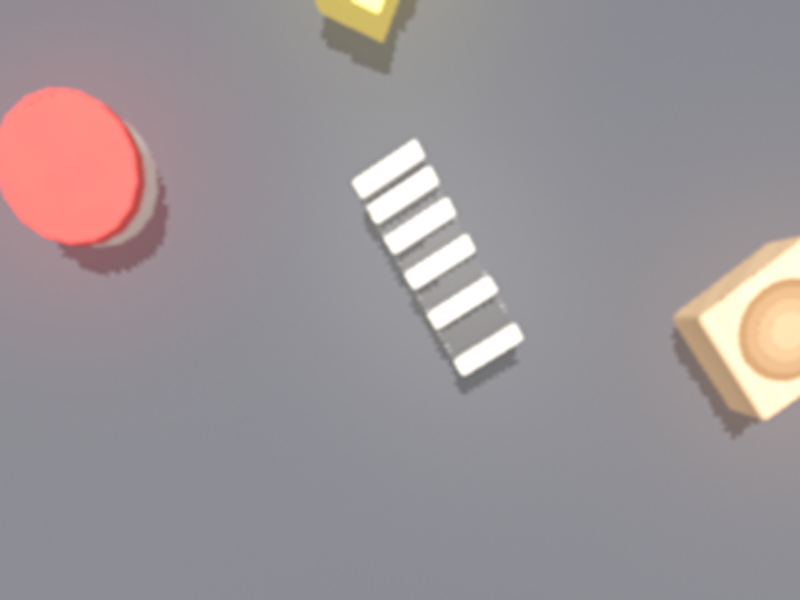

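The creasing block's top corners are at (352,183), (417,140), (524,333) and (462,376).

```bash
python3 -c "
from h import *
f=lambda u,v:w('w5',160+u/2.5-.3,v/2.5-.3,.032)[:2]
c=[f(*p) for p in((352,183),(417,140),(524,333),(462,376))]
ang=lambda a,b:np.degrees(np.arctan2(*(b-a)[::-1]))
print(np.mean(c,0),ang(c[3],c[0]),ang(c[2],c[1]),np.linalg.norm(c[0]-c[3]))
m=np.mean(c,0); go(*m,.08,(ang(c[3],c[0])+ang(c[2],c[1]))/2)"
```

```text
[ 0.59639276 -0.18035921] 45.63525834519465 46.251664884995805 0.07126847016481352
dx 96.6 dy 6.5 dz 118.6 rz -0.546 | t 12.8 q7 -1.41 pos [ 0.5013 -0.1987  0.1986] yaw 14.7 F [ 0.5  1.3 -0. ] w 0.0441 g 0.0
```

```bash
python3 -m crank '[{"dx":97,"dy":6.5,"dz":60,"rx":0,"ry":0,"rz":-0.546,"claw":0},{"dx":97,"dy":6.5,"dz":90,"rx":0,"ry":0,"rz":-0.546,"claw":0},{"dx":97,"dy":6.5,"dz":118,"rx":0,"ry":0,"rz":-0.546,"claw":0},{"dx":97,"dy":6.5,"dz":118,"rx":0,"ry":0,"rz":-0.546,"claw":0},{"dx":97,"dy":6.5,"dz":118,"rx":0,"ry":0,"rz":-0.546,"claw":0},{"dx":97,"dy":6.5,"dz":118,"rx":0,"ry":0,"rz":-0.546,"claw":0},{"dx":97,"dy":6.5,"dz":118,"rx":0,"ry":0,"rz":-0.546,"claw":0}]' 40; python3 -c "
from h import *
go(.5964,-.1804,.0145,45.9)"
```

```text
time_s: 13.5
ee_pos: [0.5968, -0.1825, 0.0822]
tool_rot: [0.921, 0.388, 0.001, 0.001]
force: [-0.3, -0.6, 0.4]
gripper_width: 0.0442
grasp_force: 0.0
dx 1.2 dy -1.9 dz 67.7 rz -0.003 | t 13.5 q7 -1.09 pos [ 0.5968 -0.1825  0.0822] yaw 45.7 F [-0.3 -0.6  0.4] w 0.0442 g 0.0
```

```bash
python3 -m crank '[{"dx":1,"dy":-1.5,"dz":30,"rx":0,"ry":0,"rz":0,"claw":0},{"dx":1,"dy":-1.5,"dz":60,"rx":0,"ry":0,"rz":0,"claw":0},{"dx":1,"dy":-1.5,"dz":67,"rx":0,"ry":0,"rz":0,"claw":0},{"dx":1,"dy":-1.5,"dz":67,"rx":0,"ry":0,"rz":0,"claw":0},{"dx":1,"dy":-1.5,"dz":67,"rx":0,"ry":0,"rz":0,"claw":-1},{"dx":1,"dy":-1.5,"dz":67,"rx":0,"ry":0,"rz":0,"claw":-1},{"dx":1,"dy":-1.5,"dz":67,"rx":0,"ry":0,"rz":0,"claw":-1},{"dx":1,"dy":-1.5,"dz":67,"rx":0,"ry":0,"rz":0,"claw":-1}]' 50; python3 -c "
from h import *
go(.4977,.2327,.1,14.3)"
```

```text
time_s: 14.3
ee_pos: [0.5965, -0.1812, 0.0151]
tool_rot: [0.921, 0.389, 0.001, 0.001]
force: [-1.2, -0.3, 6.3]
gripper_width: 0.0235
grasp_force: 50.0
dx 227.6 dy -359.4 dz -85.3 rz 0.549 | t 14.3 q7 -1.15 pos [ 0.5965 -0.1812  0.0151] yaw 45.8 F [-1.2 -0.3  6.3] w 0.0235 g 50.0
```

```bash
python3 -m crank '[{"dx":0,"dy":0,"dz":-50,"rx":0,"ry":0,"rz":0,"claw":-1},{"dx":0,"dy":0,"dz":-95,"rx":0,"ry":0,"rz":0,"claw":-1},{"dx":25,"dy":-40,"dz":-100,"rx":0,"ry":0,"rz":0.1,"claw":-1},{"dx":50,"dy":-80,"dz":-100,"rx":0,"ry":0,"rz":0.2,"claw":-1},{"dx":75,"dy":-120,"dz":-100,"rx":0,"ry":0,"rz":0.3,"claw":-1},{"dx":100,"dy":-160,"dz":-100,"rx":0,"ry":0,"rz":0.4,"claw":-1},{"dx":125,"dy":-200,"dz":-100,"rx":0,"ry":0,"rz":0.5,"claw":-1},{"dx":150,"dy":-240,"dz":-100,"rx":0,"ry":0,"rz":0.549,"claw":-1},{"dx":175,"dy":-280,"dz":-100,"rx":0,"ry":0,"rz":0.549,"claw":-1},{"dx":200,"dy":-320,"dz":-100,"rx":0,"ry":0,"rz":0.549,"claw":-1},{"dx":227,"dy":-359,"dz":-90,"rx":0,"ry":0,"rz":0.549,"claw":-1},{"dx":227,"dy":-359,"dz":-80,"rx":0,"ry":0,"rz":0.549,"claw":-1},{"dx":227,"dy":-359,"dz":-75,"rx":0,"ry":0,"rz":0.549,"claw":-1},{"dx":227,"dy":-359,"dz":-75,"rx":0,"ry":0,"rz":0.549,"claw":-1},{"dx":227,"dy":-359,"dz":-75,"rx":0,"ry":0,"rz":0.549,"claw":-1}]'; python3 -c "
from h import *
go(.4977,.2327,.043,14.3)"
```

```text
time_s: 15.8
ee_pos: [0.4974, 0.2299, 0.0887]
tool_rot: [0.992, 0.123, -0.0, 0.001]
force: [-0.4, 0.5, -3.3]
gripper_width: 0.0232
grasp_force: 50.0
dx 1.0 dy -2.7 dz 45.7 rz -0.003 | t 15.8 q7 -2.20 pos [0.4974 0.2299 0.0887] yaw 14.2 F [-0.4  0.5 -3.3] w 0.0232 g 50.0
```

```bash
python3 -m crank '[{"dx":1,"dy":-2.5,"dz":15,"rx":0,"ry":0,"rz":0,"claw":-1},{"dx":1,"dy":-2.5,"dz":27,"rx":0,"ry":0,"rz":0,"claw":-1},{"dx":1,"dy":-2.5,"dz":27,"rx":0,"ry":0,"rz":0,"claw":-1},{"dx":1,"dy":-2.5,"dz":27,"rx":0,"ry":0,"rz":0,"claw":-1}]' 60; python3 -c "
from h import *
go(.4977,.2327,.043,14.3)"
```

```text
time_s: 16.2
ee_pos: [0.4969, 0.2343, 0.061]
tool_rot: [0.992, 0.124, -0.001, 0.0]
force: [0.7, 0.9, -2.6]
gripper_width: 0.0234
grasp_force: 60.0
dx 0.4 dy 1.7 dz 18.0 rz 0.000 | t 16.2 q7 -2.21 pos [0.4969 0.2343 0.061 ] yaw 14.3 F [ 0.7  0.9 -2.6] w 0.0234 g 60.0
```

```bash
python3 -m crank '[{"dx":0.5,"dy":1,"dz":8,"rx":0,"ry":0,"rz":0,"claw":-1},{"dx":0.5,"dy":1,"dz":12,"rx":0,"ry":0,"rz":0,"claw":-1},{"dx":0.5,"dy":1,"dz":16,"rx":0,"ry":0,"rz":0,"claw":-1},{"dx":0.5,"dy":1,"dz":20,"rx":0,"ry":0,"rz":0,"claw":-1},{"dx":0.5,"dy":1,"dz":22,"rx":0,"ry":0,"rz":0,"claw":-1},{"dx":0.5,"dy":1,"dz":22,"rx":0,"ry":0,"rz":0,"claw":-1}]' 60; python3 -c "
from h import *
go(.4977,.2327,.043,14.3)"
```

```text
time_s: 16.8
ee_pos: [0.4985, 0.2342, 0.043]
tool_rot: [0.992, 0.125, 0.001, 0.0]
force: [-5.5, -1.6, 28.1]
gripper_width: 0.0235
grasp_force: 60.0
dx -1.2 dy 1.3 dz 0.0 rz 0.001 | t 16.8 q7 -2.22 pos [0.4985 0.2342 0.043 ] yaw 14.3 F [-5.5 -1.6 28.1] w 0.0235 g 60.0
```

It's home. I'll release it and go to the cube.

```bash
python3 -m crank '[{"dx":0,"dy":0,"dz":-3,"rx":0,"ry":0,"rz":0,"claw":0},{"dx":0,"dy":0,"dz":-3,"rx":0,"ry":0,"rz":0,"claw":0},{"dx":0,"dy":0,"dz":-3,"rx":0,"ry":0,"rz":0,"claw":0},{"dx":0,"dy":0,"dz":-50,"rx":0,"ry":0,"rz":0,"claw":0},{"dx":0,"dy":0,"dz":-90,"rx":0,"ry":0,"rz":0,"claw":0},{"dx":-183,"dy":507,"dz":-90,"rx":0,"ry":0,"rz":-0.31,"claw":0.2},{"dx":-183,"dy":507,"dz":-90,"rx":0,"ry":0,"rz":-0.31,"claw":0.2},{"dx":-183,"dy":507,"dz":-90,"rx":0,"ry":0,"rz":-0.31,"claw":0.2},{"dx":-183,"dy":507,"dz":-90,"rx":0,"ry":0,"rz":-0.31,"claw":0.2},{"dx":-183,"dy":507,"dz":-90,"rx":0,"ry":0,"rz":-0.31,"claw":0.2},{"dx":-183,"dy":507,"dz":-90,"rx":0,"ry":0,"rz":-0.31,"claw":0.2},{"dx":-183,"dy":507,"dz":-90,"rx":0,"ry":0,"rz":-0.31,"claw":0.2},{"dx":-183,"dy":507,"dz":-90,"rx":0,"ry":0,"rz":-0.31,"claw":0.2},{"dx":-183,"dy":507,"dz":-90,"rx":0,"ry":0,"rz":-0.31,"claw":0.2},{"dx":-183,"dy":507,"dz":-90,"rx":0,"ry":0,"rz":-0.31,"claw":0.2},{"dx":-183,"dy":507,"dz":-90,"rx":0,"ry":0,"rz":-0.31,"claw":0.2},{"dx":-183,"dy":507,"dz":-90,"rx":0,"ry":0,"rz":-0.31,"claw":0.2},{"dx":-183,"dy":507,"dz":-90,"rx":0,"ry":0,"rz":-0.31,"claw":0.2},{"dx":-183,"dy":507,"dz":-80,"rx":0,"ry":0,"rz":-0.31,"claw":0.2},{"dx":-183,"dy":507,"dz":-70,"rx":0,"ry":0,"rz":-0.31,"claw":0.2}]'; python3 -c "
from h import *
go(.4468,-.3025,.0145,32)"
```

```text
time_s: 18.8
ee_pos: [0.4466, -0.3008, 0.1091]
tool_rot: [0.961, 0.278, 0.0, -0.0]
force: [0.1, 0.1, -0.5]
gripper_width: 0.0532
grasp_force: 0.0
dx -0.8 dy 1.6 dz 94.6 rz 0.004 | t 18.8 q7 -1.12 pos [ 0.4466 -0.3008  0.1091] yaw 32.2 F [ 0.1  0.1 -0.5] w 0.0532 g 0.0
```

```bash
python3 -m crank '[{"dx":-0.8,"dy":1.5,"dz":40,"rx":0,"ry":0,"rz":0,"claw":0.2},{"dx":-0.8,"dy":1.5,"dz":75,"rx":0,"ry":0,"rz":0,"claw":0.2},{"dx":-0.8,"dy":1.5,"dz":94,"rx":0,"ry":0,"rz":0,"claw":0.2},{"dx":-0.8,"dy":1.5,"dz":94,"rx":0,"ry":0,"rz":0,"claw":0.2},{"dx":-0.8,"dy":1.5,"dz":94,"rx":0,"ry":0,"rz":0,"claw":-1},{"dx":-0.8,"dy":1.5,"dz":94,"rx":0,"ry":0,"rz":0,"claw":-1},{"dx":-0.8,"dy":1.5,"dz":94,"rx":0,"ry":0,"rz":0,"claw":-1},{"dx":-0.8,"dy":1.5,"dz":94,"rx":0,"ry":0,"rz":0,"claw":-1}]' 50; python3 -c "
from h import *
go(.52,.1432,.1,14.3)"
```

```text
time_s: 19.6
ee_pos: [0.4467, -0.3041, 0.0167]
tool_rot: [0.961, 0.276, 0.001, 0.0]
force: [0.4, 1.6, 3.7]
gripper_width: 0.0356
grasp_force: 50.0
dx 299.9 dy -339.9 dz -83.2 rz 0.310 | t 19.6 q7 -1.23 pos [ 0.4467 -0.3041  0.0167] yaw 32.1 F [0.4 1.6 3.7] w 0.0356 g 50.0
```

```bash
python3 -m crank '[{"dx":0,"dy":0,"dz":-50,"rx":0,"ry":0,"rz":0,"claw":-1},{"dx":0,"dy":0,"dz":-95,"rx":0,"ry":0,"rz":0,"claw":-1},{"dx":30,"dy":-34,"dz":-100,"rx":0,"ry":0,"rz":0.1,"claw":-1},{"dx":60,"dy":-68,"dz":-100,"rx":0,"ry":0,"rz":0.2,"claw":-1},{"dx":90,"dy":-102,"dz":-100,"rx":0,"ry":0,"rz":0.31,"claw":-1},{"dx":120,"dy":-136,"dz":-100,"rx":0,"ry":0,"rz":0.31,"claw":-1},{"dx":150,"dy":-170,"dz":-100,"rx":0,"ry":0,"rz":0.31,"claw":-1},{"dx":180,"dy":-204,"dz":-100,"rx":0,"ry":0,"rz":0.31,"claw":-1},{"dx":210,"dy":-238,"dz":-100,"rx":0,"ry":0,"rz":0.31,"claw":-1},{"dx":240,"dy":-272,"dz":-100,"rx":0,"ry":0,"rz":0.31,"claw":-1},{"dx":270,"dy":-306,"dz":-100,"rx":0,"ry":0,"rz":0.31,"claw":-1},{"dx":300,"dy":-340,"dz":-95,"rx":0,"ry":0,"rz":0.31,"claw":-1},{"dx":300,"dy":-340,"dz":-75,"rx":0,"ry":0,"rz":0.31,"claw":-1},{"dx":300,"dy":-340,"dz":-65,"rx":0,"ry":0,"rz":0.31,"claw":-1},{"dx":300,"dy":-340,"dz":-55,"rx":0,"ry":0,"rz":0.31,"claw":-1},{"dx":300,"dy":-340,"dz":-50,"rx":0,"ry":0,"rz":0.31,"claw":-1},{"dx":300,"dy":-340,"dz":-50,"rx":0,"ry":0,"rz":0.31,"claw":-1}]'; python3 -c "
from h import *
go(.52,.1432,.0445,14.3)"
```

```text
time_s: 21.3
ee_pos: [0.5194, 0.1415, 0.0652]
tool_rot: [0.992, 0.124, -0.001, 0.001]
force: [-0.2, 0.4, -4.2]
gripper_width: 0.0357
grasp_force: 50.0
dx 1.0 dy -1.5 dz 20.7 rz -0.002 | t 21.3 q7 -2.09 pos [0.5194 0.1415 0.0652] yaw 14.2 F [-0.2  0.4 -4.2] w 0.0357 g 50.0
```

```bash
python3 -m crank '[{"dx":1,"dy":-1.5,"dz":4,"rx":0,"ry":0,"rz":0,"claw":-1},{"dx":1,"dy":-1.5,"dz":8,"rx":0,"ry":0,"rz":0,"claw":-1},{"dx":1,"dy":-1.5,"dz":13,"rx":0,"ry":0,"rz":0,"claw":-1},{"dx":1,"dy":-1.5,"dz":17,"rx":0,"ry":0,"rz":0,"claw":-1},{"dx":1,"dy":-1.5,"dz":21,"rx":0,"ry":0,"rz":0,"claw":-1},{"dx":1,"dy":-1.5,"dz":24,"rx":0,"ry":0,"rz":0,"claw":-1},{"dx":1,"dy":-1.5,"dz":24,"rx":0,"ry":0,"rz":0,"claw":-1}]' 60; python3 -c "
from h import *
go(.52,.1432,.0445,14.3)"
```

```text
time_s: 22.0
ee_pos: [0.521, 0.1447, 0.0446]
tool_rot: [0.992, 0.125, 0.001, 0.0]
force: [-4.4, -2.7, 27.1]
gripper_width: 0.0355
grasp_force: 60.0
dx -1.4 dy 1.2 dz 0.1 rz 0.000 | t 22.0 q7 -2.10 pos [0.521  0.1447 0.0446] yaw 14.3 F [-4.4 -2.7 27.1] w 0.0355 g 60.0
```

It's home. I'll release it, retreat and check.

```bash
python3 -m crank '[{"dx":0,"dy":0,"dz":-3,"rx":0,"ry":0,"rz":0,"claw":0.1},{"dx":0,"dy":0,"dz":-3,"rx":0,"ry":0,"rz":0,"claw":0.1},{"dx":0,"dy":0,"dz":-3,"rx":0,"ry":0,"rz":0,"claw":0.1},{"dx":0,"dy":0,"dz":-40,"rx":0,"ry":0,"rz":0,"claw":0.1},{"dx":0,"dy":0,"dz":-80,"rx":0,"ry":0,"rz":0,"claw":0.1},{"dx":0,"dy":0,"dz":-120,"rx":0,"ry":0,"rz":0,"claw":0.1},{"dx":-50,"dy":0,"dz":-170,"rx":0,"ry":0,"rz":0,"claw":0.1},{"dx":-90,"dy":-20,"dz":-200,"rx":0,"ry":0,"rz":0,"claw":0.1},{"dx":-90,"dy":-20,"dz":-200,"rx":0,"ry":0,"rz":0,"claw":0.1},{"dx":-90,"dy":-20,"dz":-200,"rx":0,"ry":0,"rz":0,"claw":0.1},{"dx":-90,"dy":-20,"dz":-200,"rx":0,"ry":0,"rz":0,"claw":0.1}]'; python3 -c "
from h import *
s=snap('wrist','w6')
t=snap('scene','s2');cv2.imwrite('pics/s2c.png',np.vstack([cv2.resize(s['img'][0:280,110:530],(450,300)),cv2.resize(t['img'][170:270,350:500],(450,300))]))"
```

```text
time_s: 23.1
ee_pos: [0.4289, 0.142, 0.2415]
tool_rot: [0.992, 0.125, 0.0, -0.0]
force: [0.7, -0.0, 0.1]
gripper_width: 0.0483
grasp_force: 0.0
```

View pics/s2c.png

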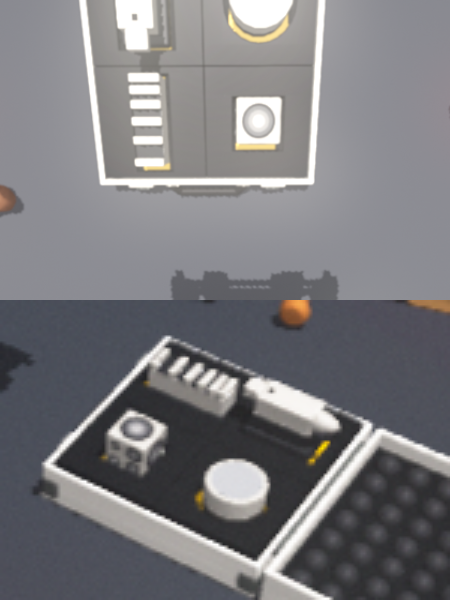

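All four tools sit upright in their own cutouts, and the seating heights match the case floor. Handing in.

```bash
python3 -c "
from h import *
print(workorder.finish_job())"
```

```text
the job is handed in; nothing more can be done
None
```

The anvil, doming cube, round bench block and creasing block are each upright, released and pressed to the floor of their own cutouts; the robot never went near the wooden block or the tin, and I handed the job in at about 23 s (no verdict was returned).

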